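Change over the stamp-ink vials on the counting table

TASK

The counting table is changing over to fresh stamp ink. In the wooden rack, press the half-open cap of the tall round vial fully shut, and flip the shut cap of the short round vial up until it stands about upright. Leave the cap of the square vial shut.

Things in the scene. Friction and masses are not known exactly. Their poses are not given: they have to be found in the camera images.
- tall_tab (a point): On the thumb tab of the TALL round vial's cap (starts 23 to 43 degrees open): mid width and thickness, 8 mm from the tab's end. Shut, the cap lies 110 to 116 mm above the table. Frame turns with the cap: x from tab end to hinge, z out of the upper face (vertical when shut), y along the hinge. Hinge line at x = 45 mm, z = 0; plate centre at x = 28 mm.
- short_tab (a point): Same point and frame on the cap of the SHORT round vial; starts shut, at 75 to 81 mm above the table. Each cap: white plate 32 mm across, 6 mm thick, with a tab 12 mm wide, 6 mm thick, 20 mm out in front of the plate, free beneath and beside. It hinges up and away from the tab, 115 degrees at most; hard stop when shut; friction (0.02 N m) keeps it where left.
- square_tab (a point): Same point and frame on the cap of the SQUARE vial (30 mm wide, cap plate 32 mm square), which starts shut at 92 to 98 mm above the table and is to stay shut. Cap and hinge otherwise as the others.
- rack: Fixed light-wood rack, 75 mm (its x) by 275 mm (its y), 30 mm high; origin under its centre, z up. The three white vials (30 mm wide, fixed in it) stand at y = -90, 0 and +90 mm, in any order. Tabs point to about -x of the rack (within 10 degrees), roughly towards the robot.

How it is judged:
By the outcome, as a careful person would: the job done as asked, in the order asked, and still so for the second after the job is handed in, with the robot touching nothing.
It also fails if it takes over 42 s, if anything falls off the work surface, if the arm or the gripper's body presses on something with over 40 N, if the wrist force passes 120 N, or if a joint passes its speed limit or range.

ROBOT

A 7-joint arm with a two-finger parallel gripper is mounted at the origin on the work surface. World frame = base frame: x ahead of the robot, y to its left, z up, the work surface at z = 0. Lengths are in m, angles in rad, forces in N, time in s.
With the tool pointing down it reaches from about 0.4 to 0.75 m from the base axis. Payload 19.5 kg.
Tool frame: the origin (TCP) lies between the finger pads; the fingertips stand manip.finger_overhang ahead of it and the grasp point (between the pads) lies 2 mm behind it (manip.finger_overhang is the distance from the TCP to the fingertips, in m); z points along the fingers, y is the line along which they close (so a half turn about z gives the same grasp; the last joint's range is limited). The gripper opens to 85 mm and grips with 20 to 120 N. Pads are 22 mm wide; open, the fingers measure 114 mm over their backs; the gripper's body (76 mm by 85 mm) begins 54 mm behind the grasp point. The pads swing forward as they close: fully open they stand 13 mm farther back than shut.
Start: joints at [1.255, 0.707, -0.028, 1.485, 0.022, 0.951, -0.075], TCP at [0.155, -0.554, 0.248] pointing down, gripper open.
Joint ranges: [-2.71, 2.71], [-0.32, 2.16], [-1.57, 1.52], [0, 2.45], [-1.46, 4.6], [0, 2.02], [-2.83, 2.83]. Speed limits (rad/s): [1.89, 1.89, 2.57, 2.57, 3.01, 3.01, 3.01].

INTERFACE

Orientations are given as a rotation vector (axis times angle).
In Python, from rig import manip, optics gives the robot as it stands.
- The arm moves only by the tool move_arm, never from a script. Its argument "targets" is text: rows parted by semicolons, each of 7 numbers parted by spaces: the shift along the world's x, y, z in cm, then the turn, a rotation vector about the world's x, y, z in rad, then the finger opening in cm, from 0 to 8.54. A call has exactly 5 rows; each row is the pose to reach, as a shift and turn from the pose commanded when the call began; what a row does not reach only later rows make up. A row lasts 1/12 s, in which the tool goes at most 41.7 mm and 7.16 degrees, less where a joint would pass 70% of its speed; a pose out of reach is approached as far as the arm can. A call with a gripper value outside its range is refused whole. The fingers move at their own pace and stop on an object; the grip force is fixed at half the most. Time passes only in rows, so rows that repeat a pose let the fingers close, or fill a call up. It gives the time, the measured TCP pose, the force, the opening and the grip force at its end, in the units of the state.
- manip.observe(): the state, without advancing time (a new reading comes with each control period).
- optics.camera(name): name is "scene" or "top" or "wrist"; returns a dict with "color" (480x640x3 uint8, red, green, blue), "fx", "fy", "cx", "cy" (pixels), "cam_to_world" (4x4, takes a point from camera to world coordinates); the wrist camera has in their place "T_tool_cam" (4x4, takes a point from camera to tool coordinates, whose origin is the TCP and whose axes are the flange's). Camera axes: x right, y down, z forward; pixel columns grow to the right and rows downward; lengths in m; the calibration is good to about 2 mm. A picture is of the moment at which its call begins: read the wrist's pose just before it. There is no depth.
- manip.hand_in(): hands the job in; it is judged then, once.
The state is a dict: "t": time; "joint_pos": joint angles; "qd": joint speeds; "joint_efforts": joint torques, N m; "tcp_pos": TCP position; "ee_rot": TCP orientation; "force": force on the tool from outside, world axes, zero at the start; "ft_torque": the same for the moment, N m; "width": finger opening in m; "finger_force": force on a finger pad.
Only numpy, scipy, OpenCV 4.12 (cv2) and the standard library are available. Lean on these libraries where they do the work, as an engineer would, in place of code of your own. Each camera call takes 0.05 s, during which the arm holds its last target. There are 200 camera calls.

## Working session

There is one attempt and no reset: what is moved stays moved. The work goes in short steps, Python scripts to look and compute and a tool call to move; the robot and the scene stay as the last step left them, time stands still between calls to the robot, and variables do not carry over. Pictures are saved under pics/ and viewed, at most 10 in all, crops included, and the job is handed in when it is done.

Besides the shell and the picture viewer there is one more tool, called by a JSON object that holds its "api" and its "payload", one argument or row to a line. move_arm: Moves the arm, as the interface text tells. Its arguments: {"type":"object","properties":{"targets":{"type":"string"}},"required":["targets"]}

```bash
mkdir -p pics; ls; python3 - <<'E'
from rig import manip, optics
import cv2
print(manip.observe()); print(manip.finger_overhang)
for n in ("scene","top"):
    c=optics.camera(n); cv2.imwrite(f"pics/{n}0.png",c["color"][:,:,::-1]); print(n,c["fx"],c["fy"],c["cx"],c["cy"],c["cam_to_world"])
E
```

```text
pics
{'t': 0.0, 'joint_pos': array([ 1.25529127,  0.70707432, -0.027592  ,  1.48498016,  0.02199278,
        0.9509146 , -0.07550091]), 'qd': array([ 0.0019743 ,  0.00076032,  0.00065082,  0.00068957,  0.00070327,
       -0.00053487,  0.0003439 ]), 'joint_efforts': array([-9.66553816e-04, -8.83217168e+01,  1.23413566e+00, -2.36160600e+01,
        1.68616563e-02,  6.70553956e-03,  6.16672810e-05]), 'tcp_pos': array([ 0.15540276, -0.55335169,  0.24784859]), 'ee_rot': array([-3.11115638e+00, -4.28567629e-01,  3.00008950e-04]), 'force': array([-0.20983319,  0.29876913, -0.81651138]), 'ft_torque': array([ 0.03047069, -0.02256196,  0.00357948]), 'finger_force': 0.0, 'width': 0.0855251429499775}
0.017
scene 543.8168430143318 543.8168430143318 322.65568011208455 245.2020584401718 [[ 0.77670205  0.48895361 -0.39706209  0.82996785]
 [ 0.62986069 -0.59985468  0.49340639 -0.26790785]
 [ 0.00307328 -0.63332356 -0.77388102  0.59850075]
 [ 0.          0.          0.          1.        ]]
top 520.9968175629087 520.9968175629087 318.7282791984451 245.62564902025647 [[ 3.92205320e-03 -9.86315964e-01  1.64819409e-01  4.32175233e-01]
 [-9.99808417e-01 -7.06959292e-04  1.95609036e-02  4.34243062e-02]
 [-1.91767109e-02 -1.64864551e-01 -9.86129775e-01  7.76796054e-01]
 [ 0.00000000e+00  0.00000000e+00  0.00000000e+00  1.00000000e+00]]
```

View pics/scene0.png

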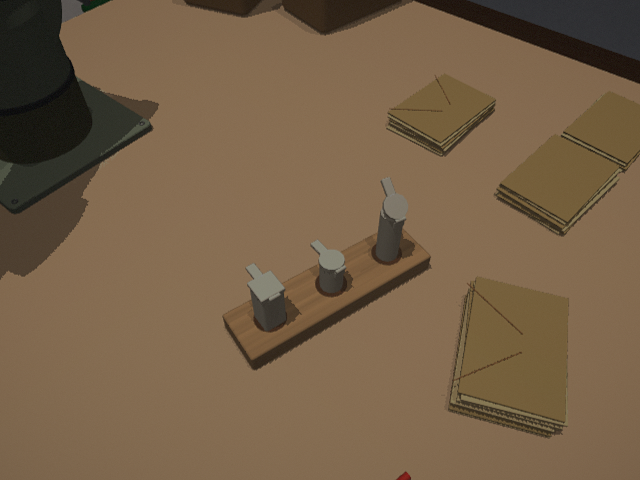

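View pics/top0.png

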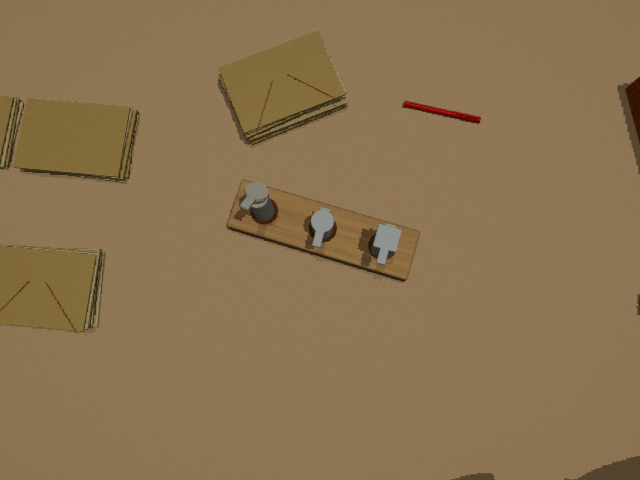

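The scene shows the square vial (267,300), short vial (331,270) and tall vial (391,225). In the top view they are at (385,240), (322,225) and (258,200), with the tabs pointing down-left. I'll enlarge both before picking pixels.

```bash
python3 - <<'E'
import cv2, numpy as np
t=cv2.imread("pics/top0.png")[170:280,225:425]; s=cv2.imread("pics/scene0.png")[170:340,240:420]
g=lambda i:np.clip(i.astype(float)*1.5,0,255).astype('uint8')
a=cv2.resize(g(t),None,fx=4,fy=4,interpolation=cv2.INTER_CUBIC)   # 800x440
cv2.imwrite("pics/topc.png",a)
cv2.imwrite("pics/scenec.png",cv2.resize(g(s),None,fx=3.5,fy=3.5,interpolation=cv2.INTER_CUBIC))
E
```

```text
(no output)
```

View pics/topc.png

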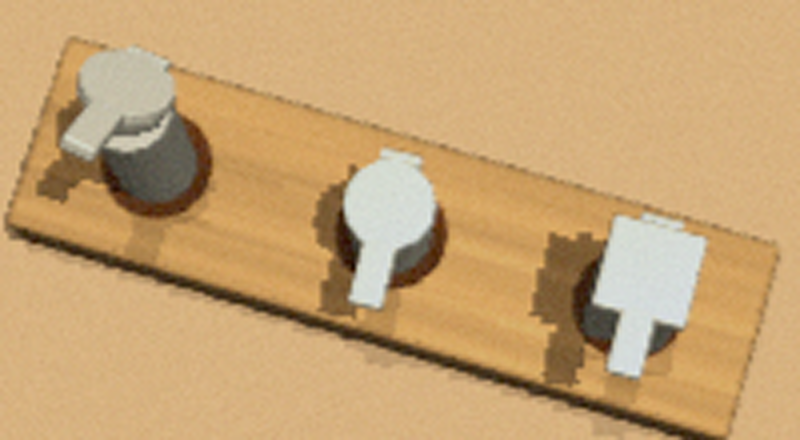

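View pics/scenec.png

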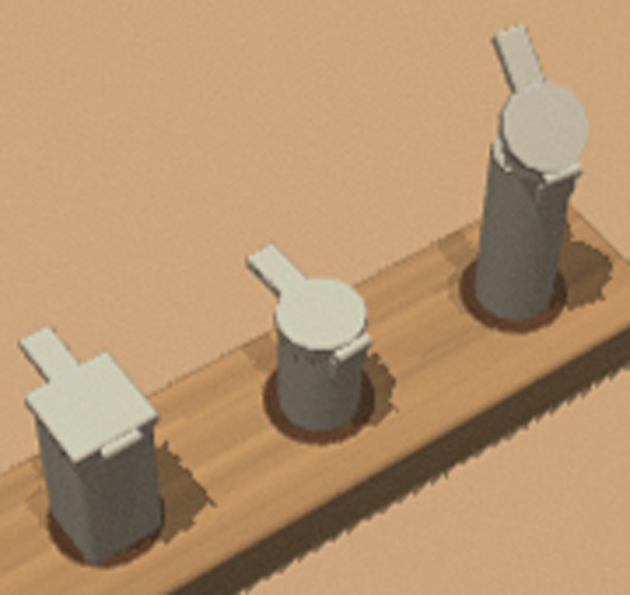

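The enlarged crops show these crop pixels:

| Vial | Top: plate | Top: tab end | Top: hinge | Scene: plate | Scene: tab end | Scene: hinge |
|---|---|---|---|---|---|---|
| Short | (390,203) | (367,304) | (402,157) | (320,313) | (259,254) | (353,347) |
| Tall, half open | (127,90) | (81,148) | (150,57) | (545,127) | (509,31) | (562,175) |
| Square | (650,270) | (624,374) | – | (92,405) | (35,337) | – |

Next I triangulate them.

```bash
cat > h.py <<'E'
import numpy as np
from rig import manip, optics
def ray(c,uv,T):
    d=T[:3,:3]@[(uv[0]-c["cx"])/c["fx"],(uv[1]-c["cy"])/c["fy"],1]
    return T[:3,3],d/np.linalg.norm(d)
def meet(rays):
    A=sum(np.eye(3)-np.outer(d,d) for o,d in rays); b=sum((np.eye(3)-np.outer(d,d))@o for o,d in rays)
    p=np.linalg.solve(A,b); e=[np.linalg.norm(np.cross(p-o,d)) for o,d in rays]
    return p,max(e)
E
python3 - <<'E'
from h import *
t=optics.camera("top"); s=optics.camera("scene")
P={"short_c":((390,203),(320,313)),"short_end":((367,304),(259,254)),"short_h":((402,157),(353,347)),
"tall_c":((127,90),(545,127)),"tall_end":((81,148),(509,31)),"tall_h":((150,57),(562,175)),
"sq_c":((650,270),(92,405)),"sq_end":((624,374),(35,337))}
for k,(a,b) in P.items():
    p,e=meet([ray(t,(225+a[0]/4,170+a[1]/4),t["cam_to_world"]),ray(s,(240+b[0]/3.5,170+b[1]/3.5),s["cam_to_world"])])
    print(k,p.round(4),round(e*1e3,1))
E
```

```text
short_c [0.5843 0.053  0.0774] 0.9
short_end [0.5498 0.061  0.0754] 1.3
short_h [0.6012 0.0492 0.0757] 1.4
tall_c [0.6135 0.1389 0.1196] 1.7
tall_end [0.5885 0.1496 0.1421] 1.6
tall_h [0.6269 0.1324 0.1101] 1.1
sq_c [ 0.5582 -0.0334  0.0939] 1.3
sq_end [ 0.5236 -0.0243  0.0921] 1.4
```

{"api": "move_arm", "payload": {
  "targets": "24 26 0 0 0 -0.1 0; 24 26 0 0 0 -0.2 0; 24 26 0 0 0 -0.3 0; 24 26 0 0 0 -0.4 0; 24 26 0 0 0 -0.5 0"
}}

```text
t: 0.62
tcp_pos: [0.2976, -0.3989, 0.2483]
ee_rot: [-3.12, 0.363, -0.0]
force: [1.4, -0.7, 0.1]
width: 0.0252
finger_force: 0.0
```

{"api": "move_arm", "payload": {
  "targets": "15 19 0 0 0 0 0; 15 19 0 0 0 0 0; 15 19 0 0 0 0 0; 15 19 0 0 0 0 0; 15 19 0 0 0 0 0"
}}

```text
t: 1.03
tcp_pos: [0.4268, -0.2351, 0.2483]
ee_rot: [-3.121, 0.355, -0.0]
force: [1.1, -0.3, 1.0]
width: 0.0002
finger_force: 0.0
```

{"api": "move_arm", "payload": {
  "targets": "10 19 0 0 0 0 0; 10 19 0 0 0 0 0; 10 19 0 0 0 0 0; 10 19 0 0 0 0 0; 10 19 0 0 0 0 0"
}}

```text
t: 1.45
tcp_pos: [0.5235, -0.0504, 0.2483]
ee_rot: [-3.121, 0.354, -0.0]
force: [0.3, -0.3, -0.1]
width: -0.0002
finger_force: 0.0
```

{"api": "move_arm", "payload": {
  "targets": "2 12 2 0 0 0 0; 2 12 2 0 0 0 0; 2 12 2 0 0 0 0; 2 12 2 0 0 0 0; 2 12 2 0 0 0 0"
}}

```text
t: 1.87
tcp_pos: [0.5429, 0.0696, 0.2681]
ee_rot: [-3.122, 0.349, 0.0]
force: [0.1, -0.8, -0.3]
width: -0.0
finger_force: 0.0
```

```bash
python3 - <<'E'
from h import *
import cv2
s=manip.observe(); c=optics.camera("wrist")
np.savez("w1.npz",p=s["tcp_pos"],r=s["ee_rot"],T=c["T_tool_cam"],k=[c["fx"],c["fy"],c["cx"],c["cy"]])
cv2.imwrite("pics/w1.png",np.clip(c["color"][:,:,::-1]*1.4,0,255).astype('uint8')); print(s["tcp_pos"],s["ee_rot"],c["T_tool_cam"])
E
```

```text
[0.54287443 0.06958454 0.2681213 ] [-3.12174389e+00  3.48771022e-01  1.90762264e-04] [[ 3.42491284e-04 -9.46353006e-01 -3.23134447e-01  8.34480533e-02]
 [ 9.99999941e-01  3.30383803e-04  9.23193413e-05 -1.55868560e-04]
 [ 1.93917012e-05 -3.23134459e-01  9.46353064e-01 -1.26579912e-01]
 [ 0.00000000e+00  0.00000000e+00  0.00000000e+00  1.00000000e+00]]
```

View pics/w1.png

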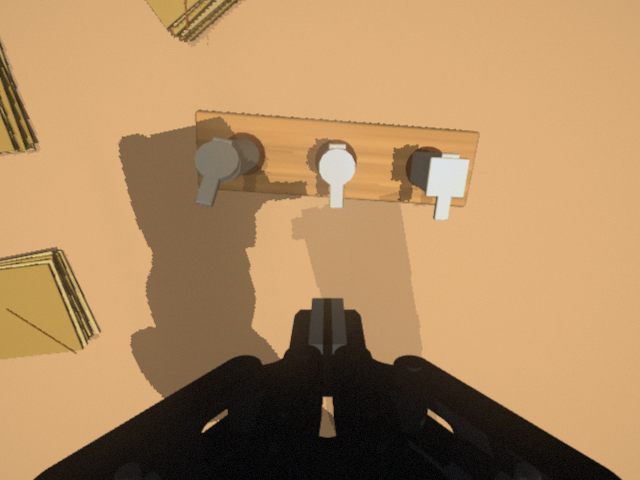

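The wrist view shows the short vial's plate at (337,166) and its tab end at (336,207). The tall plate is at (217,160), its tab end at (206,204), and the square plate is at (447,177). I'll check these against the triangulation.

```bash
python3 - <<'E'
from h import *
from scipy.spatial.transform import Rotation as R
w=np.load("w1.npz"); W=np.eye(4); W[:3,:3]=R.from_rotvec(w["r"]).as_matrix(); W[:3,3]=w["p"]; T=W@w["T"]
k=w["k"]; c=dict(fx=k[0],fy=k[1],cx=k[2],cy=k[3])
for n,uv,z in [("short_c",(337,166),.079),("short_end",(336,207),.078),("tall_c",(217,160),.121),("tall_end",(206,203),.142),("tall_h",(222,141),.111)]:
    o,d=ray(c,uv,T); print(n,(o+d*(z-o[2])/d[2]).round(4))
E
```

```text
short_c [0.5855 0.0515 0.079 ]
short_end [0.5502 0.06   0.078 ]
tall_c [0.6146 0.1374 0.121 ]
tall_end [0.5884 0.148  0.142 ]
tall_h [0.6268 0.1324 0.111 ]
```

{"api": "move_arm", "payload": {
  "targets": "2.8 3.7 0 0 0 0 0; 5.7 7.4 -2 0 0 0 0; 5.7 7.4 -5 0 0 0 0; 5.7 7.4 -8 0 0 0 0; 5.7 7.4 -8.5 0 0 0 0"
}}

```text
t: 2.33
tcp_pos: [0.5983, 0.1402, 0.1785]
ee_rot: [3.119, -0.356, -0.01]
force: [-0.4, -1.0, -1.3]
width: 0.0001
finger_force: 0.0
```

{"api": "move_arm", "payload": {
  "targets": "0 0 -0.8 0 0 0 0; 0 0 -1.6 0 0 0 0; 0 0 -2.4 0 0 0 0; 0 0 -3.2 0 0 0 0; 0 0 -4 0 0 0 0"
}}

```text
t: 2.75
tcp_pos: [0.6002, 0.1412, 0.1434]
ee_rot: [-3.121, 0.355, -0.002]
force: [0.1, 0.2, 0.8]
width: -0.0
finger_force: 0.3
```

{"api": "move_arm", "payload": {
  "targets": "0 0 -0.2 0 0 0 0; 0 0 -0.4 0 0 0 0; 0 0 -0.6 0 0 0 0; 0 0 -0.8 0 0 0 0; 0 0 -0.8 0 0 0 0"
}}

```text
t: 3.17
tcp_pos: [0.5999, 0.1414, 0.1351]
ee_rot: [-3.121, 0.355, -0.0]
force: [-0.5, -0.7, -0.1]
width: 0.0002
finger_force: 0.0
```

{"api": "move_arm", "payload": {
  "targets": "0 0 -0.1 0 0 0 0; 0 0 -0.2 0 0 0 0; 0 0 -0.3 0 0 0 0; 0 0 -0.3 0 0 0 0; 0 0 -0.3 0 0 0 0"
}}

```text
t: 3.58
tcp_pos: [0.6, 0.1415, 0.1329]
ee_rot: [-3.121, 0.355, -0.001]
force: [-3.1, 0.3, 10.7]
width: -0.0003
finger_force: 5.4
```

{"api": "move_arm", "payload": {
  "targets": "0 0 -0.1 0 0 0 0; 0 0 -0.1 0 0 0 0; 0 0 -0.1 0 0 0 0; 0 0 -0.1 0 0 0 0; 0 0 -0.1 0 0 0 0"
}}

```text
t: 4.0
tcp_pos: [0.6, 0.1415, 0.1326]
ee_rot: [-3.121, 0.354, -0.001]
force: [-7.4, 0.1, 22.5]
width: 0.0003
finger_force: 11.4
```

{"api": "move_arm", "payload": {
  "targets": "0 0 3 0 0 0 0; 0 0 6 0 0 0 3; -1.5 -2.5 7 0 0 0 3; -3 -5.5 7 0 0 0 3; -4.5 -8.2 7 0 0 0 3"
}}

```text
t: 4.42
tcp_pos: [0.5543, 0.0583, 0.202]
ee_rot: [-3.122, 0.353, -0.002]
force: [0.7, -0.8, -1.3]
width: 0.0299
finger_force: 0.0
```

```bash
python3 - <<'E'
from h import *
import cv2
s=manip.observe(); c=optics.camera("wrist"); d=optics.camera("scene")
print(s["tcp_pos"],s["ee_rot"],s["width"])
np.savez("w2.npz",p=s["tcp_pos"],r=s["ee_rot"],T=c["T_tool_cam"],k=[c["fx"],c["fy"],c["cx"],c["cy"]])
a=c["color"][:,:,::-1]; b=cv2.resize(d["color"][160:340,220:430,::-1],(420,360))
im=np.zeros((480,800,3),'uint8'); im[:, :400]=a[:,120:520]; im[:360,400:]=b[:,:400]
cv2.imwrite("pics/w2.png",np.clip(im*1.5,0,255).astype('uint8'))
E
```

```text
[0.55431695 0.05829141 0.20200072] [-3.12157722e+00  3.53468750e-01 -2.43541518e-03] 0.029859180203127795
```

View pics/w2.png

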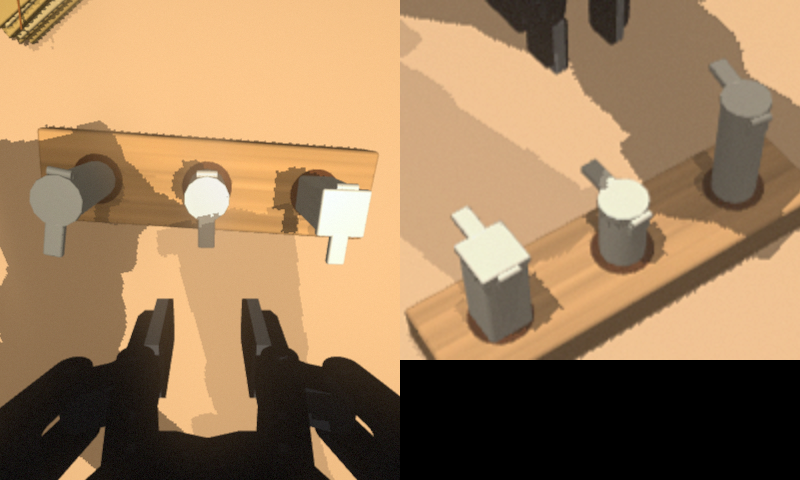

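The tall cap now lies shut. The short tab, at (206,232) in the crop, sits centred between the fingers (173 to 242), so I descend.

{"api": "move_arm", "payload": {
  "targets": "0 0.1 -3.5 0 0 0 3; 0 0.1 -7 0 0 0 3; 0 0.1 -9.5 0 0 0 3; 0 0.1 -11 0 0 0 3; 0 0.1 -11.9 0 0 0 3"
}}

```text
t: 4.93
tcp_pos: [0.5543, 0.0604, 0.0804]
ee_rot: [3.121, -0.354, -0.003]
force: [-0.1, 0.4, 0.0]
width: 0.0296
finger_force: 0.0
```

{"api": "move_arm", "payload": {
  "targets": "0 0 0 0 0 0 2; 0 0 0 0 0 0 1.6; 0 0 0 0 0 0 1; 0 0 0 0 0 0 0.8; 0 0 0 0 0 0 0.8"
}}

```text
t: 5.35
tcp_pos: [0.555, 0.0595, 0.0834]
ee_rot: [3.12, -0.356, 0.001]
force: [-3.3, -6.2, -0.7]
width: 0.0097
finger_force: 58.4
```

{"api": "move_arm", "payload": {
  "targets": "0.06 -0.01 0.75 0 0 0 0.8; 0.22 -0.05 1.48 0 0 0 0.8; 0.5 -0.12 2.18 0 0 0 0.8; 0.9 -0.2 2.82 0 0 0 0.8; 1.37 -0.32 3.39 0 0 0 0.8"
}}

```text
t: 5.77
tcp_pos: [0.5693, 0.056, 0.1175]
ee_rot: [3.12, -0.356, 0.003]
force: [-2.4, -4.7, -9.0]
width: 0.0095
finger_force: 57.5
```

{"api": "move_arm", "payload": {
  "targets": "0.56 -0.13 0.49 0 0 0 0.8; 1.18 -0.27 0.89 0 0 0 0.8; 1.86 -0.43 1.18 0 0 0 0.8; 2.57 -0.59 1.35 0 0 0 0.8; 3.3 -0.76 1.41 0 0 0 0.8"
}}

```text
t: 6.18
tcp_pos: [0.6024, 0.0493, 0.132]
ee_rot: [-3.121, 0.355, -0.003]
force: [-1.0, 0.6, -0.6]
width: 0.0079
finger_force: 0.0
```

```bash
python3 - <<'E'
from h import *
import cv2
d=optics.camera("scene"); c=optics.camera("wrist")
im=np.zeros((480,800,3),'uint8'); im[:, :400]=c["color"][:,120:520,::-1]; im[:360,400:]=cv2.resize(d["color"][160:340,220:430,::-1],(420,360))[:,:400]
cv2.imwrite("pics/w3.png",np.clip(im*1.5,0,255).astype('uint8'))
E
```

```text
(no output)
```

View pics/w3.png

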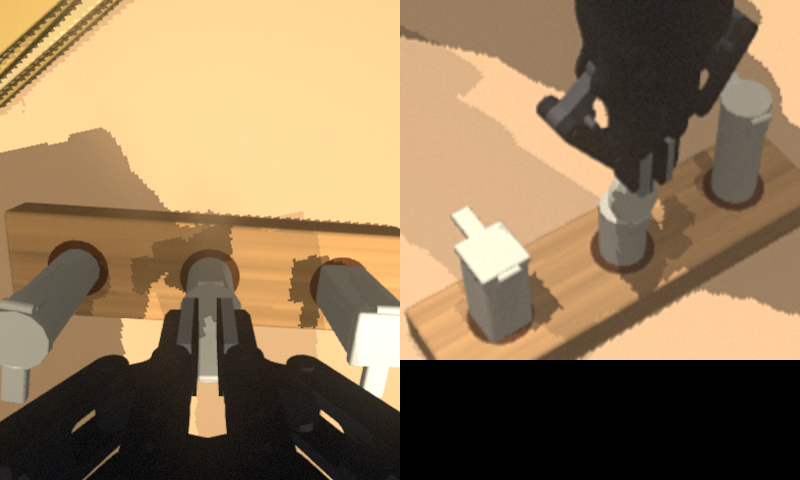

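The grip slipped partway. The cap now stands about half open, with its tab at (208,370) in the wrist crop, and the fingers closed on nothing. I'll open, back off, and push it upright from the tab side with closed fingers.

{"api": "move_arm", "payload": {
  "targets": "0 0 0 0 0 0 3; 0 0 0 0 0 0 3; 0 0 0.5 0 0 0 3; 0 0 2 0 0 0 3; 0 0 4.5 0 0 0 3"
}}

```text
t: 6.7
tcp_pos: [0.6005, 0.0497, 0.1746]
ee_rot: [3.121, -0.354, -0.005]
force: [-0.2, 0.2, -0.8]
width: 0.0297
finger_force: 0.0
```

{"api": "move_arm", "payload": {
  "targets": "0 0 0.5 0 0 0 3; -2 0.45 0.5 0 0 0 3; -4 0.9 0.5 0 0 0 2; -6 1.35 0.5 0 0 0 1; -8 1.8 0.5 0 0 0 0"
}}

```text
t: 7.12
tcp_pos: [0.5204, 0.0679, 0.1806]
ee_rot: [-3.121, 0.354, -0.0]
force: [0.4, 0.0, -0.1]
width: 0.0003
finger_force: 0.0
```

```bash
python3 - <<'E'
from h import *
import cv2
s=manip.observe();d=optics.camera("scene"); c=optics.camera("wrist")
print(s["tcp_pos"],s["width"])
im=np.zeros((480,800,3),'uint8'); im[:, :400]=c["color"][:,120:520,::-1]; im[:360,400:]=cv2.resize(d["color"][160:340,220:430,::-1],(420,360))[:,:400]
cv2.imwrite("pics/w4.png",np.clip(im*1.5,0,255).astype('uint8'))
E
```

```text
[0.5203945  0.06786727 0.18062434] 0.00033421146715612845
```

View pics/w4.png

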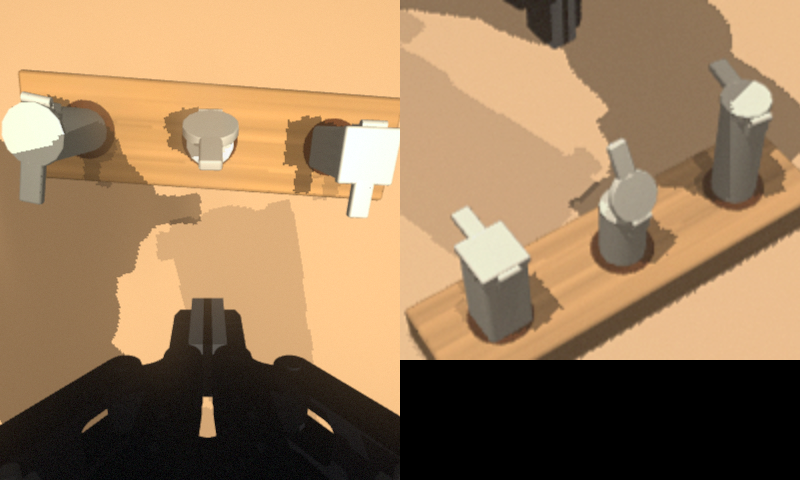

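The short cap is about half open, its tab in line with the closed fingers, and the tall and square caps are shut. I lower the fingers in front of the tab and push.

{"api": "move_arm", "payload": {
  "targets": "0 0 -2.5 0 0 0 0; 0 0 -5 0 0 0 0; 0 0 -6.9 0 0 0 0; 0.5 -0.1 -6.9 0 0 0 0; 1.5 -0.35 -6.9 0 0 0 0"
}}

```text
t: 7.63
tcp_pos: [0.5365, 0.0641, 0.1113]
ee_rot: [3.121, -0.354, -0.003]
force: [0.5, 0.3, 0.3]
width: -0.0002
finger_force: 0.0
```

{"api": "move_arm", "payload": {
  "targets": "1 -0.25 0 0 0 0 0; 2.1 -0.5 0 0 0 0 0; 3.2 -0.75 0 0 0 0 0; 4.2 -1 0 0 0 0 0; 5.1 -1.2 0 0 0 0 0"
}}

```text
t: 8.05
tcp_pos: [0.5889, 0.0517, 0.1128]
ee_rot: [-3.121, 0.355, -0.002]
force: [-1.7, 0.3, 0.3]
width: 0.0003
finger_force: 0.9
```

{"api": "move_arm", "payload": {
  "targets": "0.2 -0.05 0 0 0 0 0; 0.2 -0.05 0 0 0 0 0; 0.2 -0.05 0 0 0 0 0; 0.2 -0.05 0 0 0 0 0; 0.2 -0.05 0 0 0 0 0"
}}

```text
t: 8.47
tcp_pos: [0.5894, 0.0518, 0.1116]
ee_rot: [-3.121, 0.354, -0.0]
force: [0.4, -1.0, -0.8]
width: -0.0001
finger_force: 0.0
```

Back off, then look.

{"api": "move_arm", "payload": {
  "targets": "-1.5 0.35 0 0 0 0 0; -4 0.9 0 0 0 0 0; -7 1.6 1 0 0 0 0; -8 1.85 4 0 0 0 0; -9 2 8 0 0 0 0"
}}

```text
t: 8.88
tcp_pos: [0.4973, 0.072, 0.1907]
ee_rot: [3.121, -0.354, -0.007]
force: [1.1, 0.6, 0.8]
width: 0.0
finger_force: 0.0
```

```bash
python3 - <<'E'
from h import *
import cv2
s=manip.observe();d=optics.camera("scene"); c=optics.camera("wrist")
print(s["tcp_pos"],s["width"])
im=np.zeros((480,800,3),'uint8'); im[:, :400]=c["color"][:,120:520,::-1]; im[:360,400:]=cv2.resize(d["color"][160:340,220:430,::-1],(420,360),interpolation=cv2.INTER_CUBIC)[:,:400]
cv2.imwrite("pics/w5.png",np.clip(im*1.5,0,255).astype('uint8'))
E
```

```text
[0.49727735 0.07202699 0.19074143] 2.076261985969516e-05
```

View pics/w5.png

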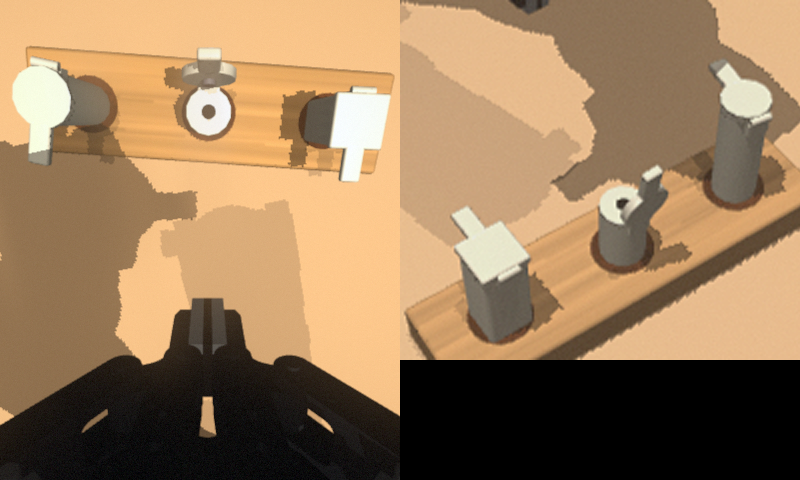

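The short cap stands open, with its tab end at wrist (329,54) and scene (346,246). I'll triangulate the tab end to get its angle.

```bash
python3 - <<'E'
from h import *
from scipy.spatial.transform import Rotation as R
s=manip.observe(); c=optics.camera("wrist"); d=optics.camera("scene")
W=np.eye(4); W[:3,:3]=R.from_rotvec(s["ee_rot"]).as_matrix(); W[:3,3]=s["tcp_pos"]
p,e=meet([ray(c,(329,54),W@c["T_tool_cam"]),ray(d,(346.5,246),d["cam_to_world"])])
v=p-[.6017,.0486,.076]; u=v[:2]@[.9746,-.224]
print(p,e,u,np.hypot(u,v[2]),90+np.degrees(np.arctan2(u,v[2])))
E
```

```text
[0.61063287 0.04639317 0.130025  ] 0.0003471401540120992 0.009200304866397935 0.054802792887177154 99.66459331328895
```

The cap stands about 10° past upright, so I go around behind it and ease it back gently.

{"api": "move_arm", "payload": {
  "targets": "3 -0.7 0.5 0 0 0 0; 6.5 -1.5 0.5 0 0 0 0; 10.5 -2.4 0.5 0 0 0 0; 14.4 -3.2 0.5 0 0 0 0; 14.4 -3.2 0 0 0 0 0"
}}

```text
t: 9.5
tcp_pos: [0.6484, 0.0376, 0.1903]
ee_rot: [3.121, -0.357, 0.005]
force: [-1.1, -0.6, -0.6]
width: 0.0
finger_force: 0.0
```

{"api": "move_arm", "payload": {
  "targets": "0 0 -2.5 0 0 0 0; 0 0 -5 0 0 0 0; 0 0 -7.2 0 0 0 0; 0 0 -7.2 0 0 0 0; -0.4 0.1 -7.2 0 0 0 0"
}}

```text
t: 9.92
tcp_pos: [0.6393, 0.0402, 0.1182]
ee_rot: [3.121, -0.355, -0.003]
force: [-0.3, -0.2, 0.7]
width: 0.0002
finger_force: 0.0
```

{"api": "move_arm", "payload": {
  "targets": "-0.3 0.07 0 0 0 0 0; -0.6 0.14 0 0 0 0 0; -0.9 0.21 0 0 0 0 0; -1.1 0.25 0 0 0 0 0; -1.3 0.3 0 0 0 0 0"
}}

```text
t: 10.33
tcp_pos: [0.6265, 0.0437, 0.1199]
ee_rot: [-3.121, 0.354, -0.001]
force: [-0.2, -0.3, 0.2]
width: 0.0002
finger_force: 0.0
```

{"api": "move_arm", "payload": {
  "targets": "-0.15 0.03 0 0 0 0 0; -0.3 0.06 0 0 0 0 0; -0.4 0.09 0 0 0 0 0; -0.5 0.11 0 0 0 0 0; -0.6 0.13 0 0 0 0 0"
}}

```text
t: 10.75
tcp_pos: [0.6206, 0.0449, 0.1193]
ee_rot: [-3.121, 0.355, -0.0]
force: [0.7, -0.3, 0.4]
width: -0.0003
finger_force: 0.2
```

{"api": "move_arm", "payload": {
  "targets": "-0.1 0.02 0 0 0 0 0; -0.2 0.04 0 0 0 0 0; -0.3 0.06 0 0 0 0 0; -0.38 0.08 0 0 0 0 0; -0.45 0.1 0 0 0 0 0"
}}

```text
t: 11.17
tcp_pos: [0.616, 0.0459, 0.1193]
ee_rot: [-3.121, 0.355, -0.0]
force: [0.3, -0.1, 0.7]
width: -0.0004
finger_force: 0.2
```

{"api": "move_arm", "payload": {
  "targets": "0.5 -0.1 0 0 0 0 0; 1.5 -0.3 0 0 0 0 0; 2.5 -0.5 1 0 0 0 0; 2.5 -0.5 5 0 0 0 0; 2.5 -0.5 9 0 0 0 0"
}}

```text
t: 11.58
tcp_pos: [0.6409, 0.0405, 0.2092]
ee_rot: [3.121, -0.355, -0.004]
force: [0.8, -0.1, 1.2]
width: 0.0002
finger_force: 0.0
```

{"api": "move_arm", "payload": {
  "targets": "-3 0.7 1 0 0 0 0; -7 1.5 1 0 0 0 0; -11 2.4 1 0 0 0 0; -14 3.2 0 0 0 0 0; -14.5 3.2 -1 0 0 0 0"
}}

```text
t: 12.0
tcp_pos: [0.4923, 0.0745, 0.2]
ee_rot: [-3.121, 0.351, 0.002]
force: [-1.0, 0.6, 0.2]
width: -0.0
finger_force: 0.0
```

```bash
python3 - <<'E'
from h import *
import cv2
s=manip.observe();d=optics.camera("scene"); c=optics.camera("wrist")
print(s["tcp_pos"],s["width"])
np.savez("w6.npz",p=s["tcp_pos"],r=s["ee_rot"])
im=np.zeros((480,800,3),'uint8'); im[:, :400]=c["color"][:,120:520,::-1]; im[:360,400:]=cv2.resize(d["color"][160:340,220:430,::-1],(420,360),interpolation=cv2.INTER_CUBIC)[:,:400]
cv2.imwrite("pics/w6.png",np.clip(im*1.5,0,255).astype('uint8'))
E
```

```text
[0.49234694 0.07449363 0.19998212] -1.4260001630780698e-05
```

View pics/w6.png

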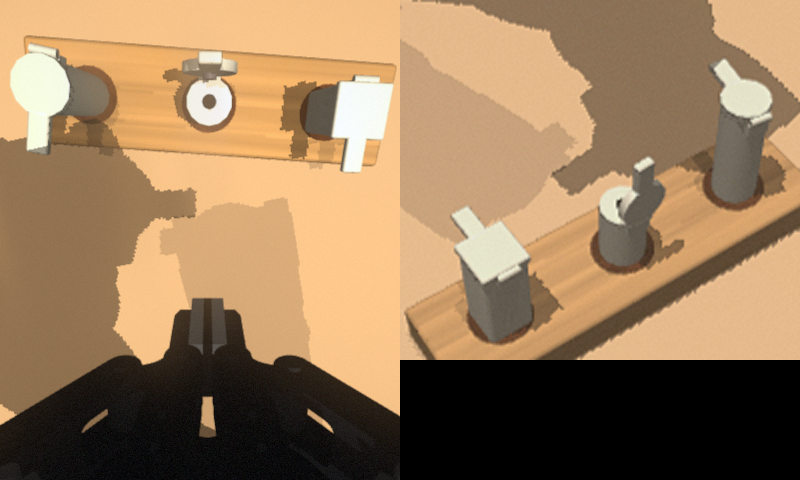

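The short cap now stands near upright, with its tab end at wrist (329,57) and scene (342,241). The tall and square caps lie shut. One last angle check decides the hand-in.

```bash
python3 - <<'E'
from h import *
from scipy.spatial.transform import Rotation as R
s=manip.observe(); c=optics.camera("wrist"); d=optics.camera("scene")
W=np.eye(4); W[:3,:3]=R.from_rotvec(s["ee_rot"]).as_matrix(); W[:3,3]=s["tcp_pos"]
p,e=meet([ray(c,(329,57),W@c["T_tool_cam"]),ray(d,(342,241.5),d["cam_to_world"])])
v=p-[.6017,.0486,.076]; u=v[:2]@[.9746,-.224]; a=90+np.degrees(np.arctan2(u,v[2]))
print(p,e,a)
if 84<a<97: print(manip.hand_in())
E
```

```text
[0.60410501 0.04744523 0.13197932] 0.00019982146080473647 92.6618824257138
the job is handed in; nothing more can be done
None
```

The job is handed in: the tall vial's cap is pressed shut, the short vial's cap stands at about 93°, and the square vial's cap stayed shut (I lost the grip on the short cap once, so I pushed it up and then eased it back from about 100°).

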